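Shut a junction box and hold it against a sprung stop for fastening

TASK

With the box still in its tray, press the hinged cover of the grey junction box down until it snaps shut. Then set the box flat on the bed of the metal fixture, centred, and press its flat end (no cable glands) squarely against the rubber-faced sprung stop with a steady 10 N or so, pointers between the two scribed lines, never ramming the stop to its end. Be my third hand: keep pressing a few seconds and finish while still holding it there for me to screw it on, leaving the other things alone.

Things in the scene. Friction and masses are not known exactly. Their poses are not given: they have to be found in the camera images.
- box_center (a point): Centre of the grey plastic junction box (90 long x, 60 wide y, 40 mm high with cover shut, 0.3 kg), 20 mm above its underside. x points to the flat end (45 mm away, two brass inserts) that must meet the stop; two black glands stick out 15 mm from the other end. z up. Side walls to grasp, across the 60 mm, reach 0 to 34 mm above the underside.
- box_base (a point): Centre of the junction box's underside; axes as the box. It stands in a flat light grey tray fixed on the bench: 130 x 130 mm, floor about 6 mm above the bench, rim 4 mm higher than the floor.
- box_face (a point): Centre of the junction box's flat end, 45 mm along its x from the middle, 17 mm above its underside; axes as the box.
- junction_box: The same junction box; origin at the centre of its underside.
- box_cover (a joint): Cover hinge: 0 rad ajar (at the start), 0.55 fully shut. An over-centre spring pushes it open below 0.40 rad and pulls it shut beyond; pressing it past takes 4 to 8 N. Cover: plate 83 x 58 x 6 mm, hinge line across the box 41.5 mm from its middle at the flat end, 34 mm above the underside; free edge with thumb tab over the gland end. Shut, its top is 40 mm above the underside.
- cover_press (a point): Point on the cover's upper face where a fingertip may press it, on its middle line, 60 mm from the hinge line; it moves with the cover (its axes too).
- fixture: Aluminium fixture fixed on the bench: base plate 151 x 100 mm, sprung stop at one end. Origin on its underside, 2 mm above the bench; the bed (plate top) is 12 mm above the origin. x is the pressing direction. Bed free from x = -65 to +45 mm, where the rubber face stands at rest, centred on y = 0. Stop and cheeks, x = 42 to 90 mm, rise to 54 mm above the origin. Sides of the bed are open.
- stop_plate (a joint): Travel of the sprung stop along the fixture's x: 0 at rest, 0.020 m at its end. The spring gives 1.0 N per mm without preload: 10 N is 0.010 m. Two small pointers on it stand between the two lines scribed on the side cheeks from 0.006 to 0.014 m.
- pad_face (a point): Centre of the front of the stop's rubber face (68 wide x 32 mm high, 3 mm thick), 19 mm above the bed. It moves with the stop; axes as the fixture.
- pen: Black marker pen, 136 x 12 mm, lying on the bench between the tray and the fixture; bystander.
- specimen_pot: Capped specimen pot, 51 mm across, 62 mm high, at the left; bystander. Origin at its underside.
- roll: Roll of tape, 49 mm across, 19 mm high, lying flat; bystander.
- rinse: White bottle, 40 mm across, 128 mm high, at the left; bystander. Origin at its underside.

How it is judged (in metres and radians):
On the way, in this order (a step that is already met when the one before it is completed fails the run):
1. the cover is snapped shut while the box is still in its tray (value of joint box_cover above 0.5 rad and value of joint stop_plate below 0.002 m and distance of box_base from where it was at the start of the episode below 0.04 m and height (world z) of box_base below 0.012 m), for 0.2 s.
2. the box lies flat on the bed, flush against the stop, pressed with 5 to 15 N for two seconds on end (value of joint box_cover above 0.5 rad and contact force between junction_box and stop_plate between 5 and 15 N and angle between the x axis of box_center and the x axis of fixture, either way round below 0.07 rad and x of box_face in the frame of fixture above 0.04 m and y of box_face in the frame of fixture between -0.01 and 0.01 m and angle between box_center's own z axis and vertical below 0.06 rad and z of box_center in the frame of fixture between 0.028 and 0.037 m and contact force between any of the fingers, the arm and junction_box above 3 N), for 2 s.
At the end, for the whole second after the job is handed in: Still held: cover shut (over 0.50 rad), box flat on the bed (4 mm, 0.06 rad), square to the stop within 0.07 rad, centred within 10 mm, its flat end pressing the rubber face with 5 to 15 N, the robot touching the box with over 3 N (all of step 2); the arm keeps its last pose, push and grip.
It fails at once if the stop is rammed to the end of its travel (value of joint stop_plate above 0.0192 m).
It fails at once if the marker pen is disturbed (moved 30 mm or more) (distance of pen from where it was at the start of the episode above 0.03 m).
It fails at once if the specimen pot is disturbed (moved 30 mm or more) (distance of specimen_pot from where it was at the start of the episode above 0.03 m).
It fails at once if the roll of tape is disturbed (moved 30 mm or more) (distance of roll from where it was at the start of the episode above 0.03 m).
It fails at once if the white bottle is disturbed (moved 30 mm or more) (distance of rinse from where it was at the start of the episode above 0.03 m).
It also fails if it takes over 58 s, if anything falls off the work surface, if the arm or the gripper's body presses on something with over 40 N, if the wrist force passes 120 N, or if a joint passes its speed limit or range.

ROBOT

A 6-joint arm with a two-finger parallel gripper is mounted at the origin on a cart in front of the work surface, level with it; the furniture and walls round the work are solid. World frame = base frame: x ahead of the robot, y to its left, z up, the work surface at z = 0. Lengths are in mm, angles in rad, forces in N, time in s.
With the tool pointing down it reaches from about 275 to 750 mm from the base axis. Payload 10.2 kg.
Tool frame: the origin (TCP) lies at the very end of the fingers, on their centre line; the grasp point (between the pads) lies 19 mm behind it; x points along the fingers, z is the direction in which the jaws open and shut, and the axes are right-handed (so a half turn about x gives the same grasp; the last joint's range is limited). The gripper opens to 85 mm and grips with 20 to 120 N. Pads are 22 mm wide; open, the fingers measure 114 mm over their backs; the gripper's body (76 mm by 85 mm) begins 54 mm behind the grasp point. The pads swing forward as they close: fully open they stand 13 mm farther back than shut.
Start: joints at [-1.426, 0.313, 1.498, -0, 1.331, -0.223], TCP at [188.759, -489.899, 231.294] pointing down, gripper open.
Joint ranges: [-2.94, 2.94], [-0.97, 2.17], [0.19, 2.56], [-1.23, 4.37], [0.02, 3.11], [-2.88, 2.88]. Speed limits (rad/s): [2.39, 2.39, 3.01, 3.14, 3.14, 3.14].

INTERFACE

Orientations are given as a unit quaternion [w, x, y, z].
In Python, from rig import sense, vision, job gives the robot as it stands. The module is installed in compiled form; this text tells all that it offers.
- The arm moves only by the shell command python3 -m pendant 'ROWS' [FORCE]. ROWS is JSON, a list of rows, each a list of 7 numbers: the turn, a rotation vector about the tool's x, y, z in rad, then the shift along the tool's x, y, z in cm, then the opening, from 0 (shut) to 1 (fully open). A call has exactly 5 rows; each row is the pose to reach, as a shift and turn from the pose commanded when the call began, along the tool's axes at that moment; what a row does not reach only later rows make up. A row lasts 1/8 s, in which the tool goes at most 62.5 mm and 10.7 degrees, less where a joint would pass 70% of its speed; a pose out of reach is approached as far as the arm can. A call with a gripper value outside its range is refused whole. The fingers move at their own pace and stop on an object; FORCE is the grip in N (left out, the last holds). Time passes only in rows, so rows that repeat a pose let the fingers close, or fill a call up. It gives the time, the measured TCP pose, the force and the opening at its end, in the units of the state.
- sense(): the state, without advancing time (a new reading comes with each control period).
- vision.capture(name): name is "scene" or "top"; returns the picture (384x512x3 uint8, red, green, blue); there is no depth.
- vision.calibration(name): a dict with "K" (3x3 intrinsics, pixels), "extrinsics" (4x4, takes a point from camera to world coordinates). Camera axes: x right, y up, looking along -z (the intrinsics and any distortion apply to the point x, -y, -z); pixel columns grow to the right and rows downward; lengths in mm; the calibration is good to about 2 mm. A picture is of the moment at which its call begins. calibration takes no time and is no camera call.
- job.finish_job(): hands the job in, once; it reports no verdict.
The state is a dict: "time_s": time; "joints": joint angles; "dq": joint speeds; "tau": joint torques, N m; "eef_pos": TCP position; "ee_rot": TCP orientation; "force": force on the tool from outside, world axes, zero at the start; "wrist_torque": the same for the moment, N m; "grip_width": opening from 0.0 (shut) to 1.0 (fully open).
Only numpy, scipy, OpenCV 4.12 (cv2) and the standard library are available. Lean on these libraries where they do the work, as an engineer would, in place of code of your own. Each camera call takes 0.05 s, during which the arm holds its last target.

## Working session

There is one attempt and no reset: what is moved stays moved. The work goes in short steps, Python scripts to look and compute and a shell command to move; the robot and the scene stay as the last step left them, time stands still between calls to the robot, and variables do not carry over. Pictures are saved under pics/ and viewed, and the job is handed in when it is done.

```bash
mkdir -p pics
python3 - <<'E'
from rig import sense, vision
import cv2, numpy as np
print(sense())
for n in ("scene","top"):
    im=vision.capture(n); cv2.imwrite(f"pics/{n}0.png",im[:,:,::-1]); c=vision.calibration(n); print(n,c)
E
```

```text
{'time_s': 0.0, 'joints': array([-1.42638812e+00,  3.13459815e-01,  1.49845207e+00, -1.60801079e-05,
        1.33098484e+00, -2.23408001e-01]), 'dq': array([-0.0019336 ,  0.00025979, -0.00105633,  0.00135635, -0.0001441 ,
        0.00024687]), 'tau': array([ 6.72515616e-04, -4.12264287e+01, -2.59739345e+01, -1.42508493e-04,
        4.14070731e-03,  3.29447676e-05]), 'eef_pos': array([ 188.72136595, -489.62931773,  230.7244101 ]), 'ee_rot': array([ 0.58268854,  0.40046537,  0.58332242, -0.39979559]), 'force': array([ 0.59113402, -1.0181225 ,  0.42974276]), 'wrist_torque': array([-0.01311233, -0.00425799,  0.02331606]), 'grip_width': 1.0020835494579876}
scene {'K': array([[454.60311847,   0.        , 259.86639683],
       [  0.        , 454.60311847, 186.69894923],
       [  0.        ,   0.        ,   1.        ]]), 'extrinsics': array([[-5.87148769e-01,  4.17068704e-01, -6.93765104e-01,
        -8.49650103e+01],
       [-8.09470430e-01, -3.06467862e-01,  5.00834376e-01,
         7.66383172e+02],
       [-3.73436418e-03,  8.55646624e-01,  5.17547011e-01,
         5.09780248e+02],
       [ 0.00000000e+00,  0.00000000e+00,  0.00000000e+00,
         1.00000000e+00]])}
top {'K': array([[368.02249679,   0.        , 254.55663171],
       [  0.        , 368.02249679, 193.94254396],
       [  0.        ,   0.        ,   1.        ]]), 'extrinsics': array([[ 1.15815348e-02,  9.84441478e-01, -1.75330669e-01,
         3.51101889e+02],
       [-9.99121605e-01,  4.33087721e-03, -4.16804804e-02,
         3.26539016e+02],
       [-4.02726581e-02,  1.75659383e-01,  9.83626908e-01,
         9.12962721e+02],
       [ 0.00000000e+00,  0.00000000e+00,  0.00000000e+00,
         1.00000000e+00]])}
```

View pics/scene0.png

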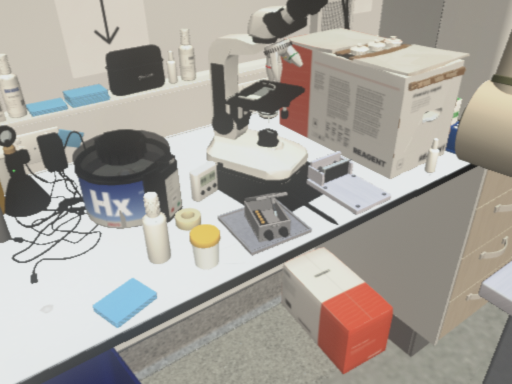

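View pics/top0.png

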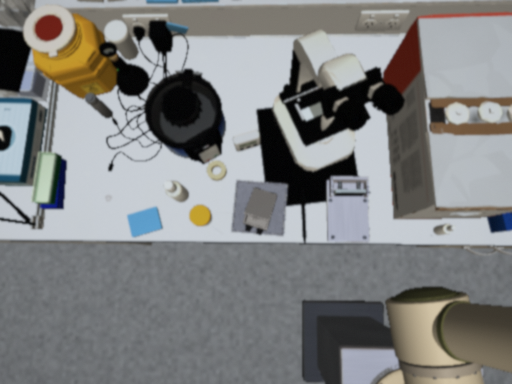

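Run:
```python
import cv2
a=cv2.imread("pics/top0.png"); cv2.imwrite("pics/topz.png",cv2.resize(a[160:250,180:390],None,fx=3.8,fy=3.8,interpolation=cv2.INTER_CUBIC))
a=cv2.imread("pics/scene0.png"); cv2.imwrite("pics/scz.png",cv2.resize(a[140:270,200:400],None,fx=4,fy=4,interpolation=cv2.INTER_CUBIC))
```

```text
(no output)
```

View pics/topz.png

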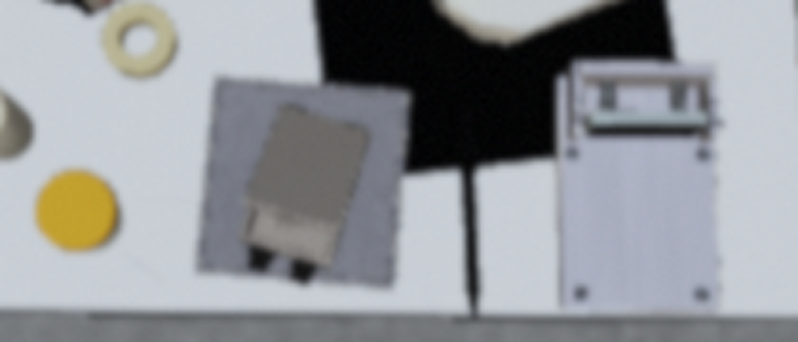

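View pics/scz.png

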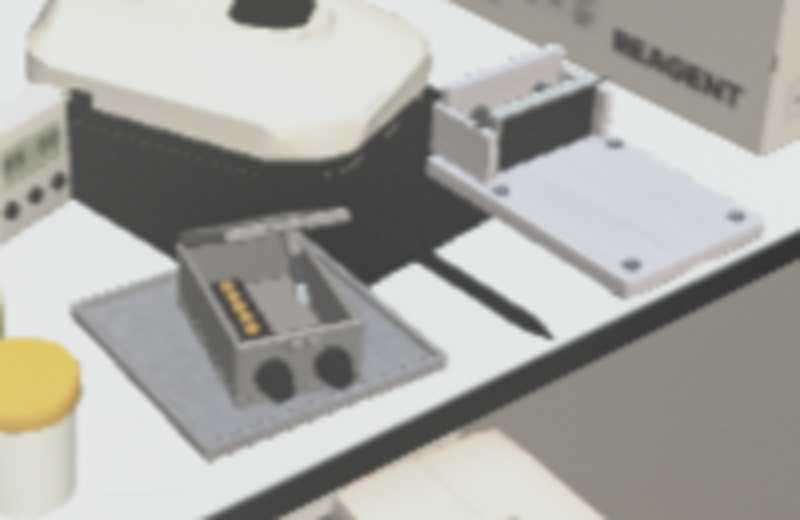

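```bash
cat > h.py <<'E'
import numpy as np
from rig import vision
def ray(n,u,v):
    c=vision.calibration(n);K=np.array(c["K"]);T=np.array(c["extrinsics"])
    x=(u-K[0,2])/K[0,0];y=(v-K[1,2])/K[1,1]
    d=T[:3,:3]@np.array([x,-y,-1.]);return T[:3,3],d/np.linalg.norm(d)
def onz(n,u,v,z):
    o,d=ray(n,u,v);return o+d*(z-o[2])/d[2]
def proj(n,p):
    c=vision.calibration(n);K=np.array(c["K"]);T=np.array(c["extrinsics"])
    q=T[:3,:3].T@(np.array(p,float)-T[:3,3]);return np.array([K[0,2]+K[0,0]*q[0]/-q[2],K[1,2]-K[1,1]*q[1]/-q[2]])
E
python3 - <<'E'
from h import *
np.set_printoptions(precision=1,suppress=True)
t=lambda u,v,z:onz("top",180+(u+.5)/3.8-.5,160+(v+.5)/3.8-.5,z)
s=lambda u,v,z:onz("scene",200+(u+.5)/4-.5,140+(v+.5)/4-.5,z)
print("holes top",[t(*p,14) for p in [(573,153),(703,153),(580,293),(702,293)]])
print("holes sc",[s(*p,14) for p in [(502,190),(614,144),(631,265),(737,216)]])
print("plate front corners top",t(560,306,14),t(718,306,14),"sc",s(626,292,14),s(763,226,14))
print("tray top",[t(*p,10) for p in [(217,77),(411,91),(197,270),(391,287)]])
print("tray sc",[s(*p,10) for p in [(72,311),(445,362),(210,458)]])
print("hinge edge top",[t(*p,40) for p in [(285,103),(370,126)]])
print("box gland end top",[t(*p,34+6) for p in [(245,238),(335,264)]])
print("box gland end sc z40",[s(*p,40) for p in [(240,347),(360,326)]], "base",[s(*p,6) for p in [(240,400),(358,374)]])
print("cover free edge sc")
print("pen",t(468,165,6),t(475,310,6)); print("pot lid",t(78,210,62)); print('pad top',[t(*p,50) for p in [(590,118),(707,118)]])
E
```

```text
holes top [array([497.3, 178. ,  14. ]), array([497.7,  95. ,  14. ]), array([407.3, 175.8,  14. ]), array([408. ,  99.2,  14. ])]
holes sc [array([497. , 177.1,  14. ]), array([496.5,  94.3,  14. ]), array([407.1, 174.8,  14. ]), array([406.8,  97.7,  14. ])]
plate front corners top [399.  188.6  14. ] [399.9  89.5  14. ] sc [392. 194.  14.] [392.5  94.5  14. ]
tray top [array([547.8, 410.1,  10. ]), array([538.7, 282. ,  10. ]), array([420.1, 420.5,  10. ]), array([410.3, 295.4,  10. ])]
tray sc [array([541.1, 414.4,  10. ]), array([405.1, 297.7,  10. ]), array([412.9, 423.9,  10. ])]
hinge edge top [array([524.4, 363.6,  40. ]), array([509.8, 309.5,  40. ])]
box gland end top [array([438.1, 387.6,  40. ]), array([422.3, 331.2,  40. ])]
box gland end sc z40 [array([436.7, 390.7,  40. ]), array([418. , 338.5,  40. ])] base [array([442., 387.,   6.]), array([425.7, 332.1,   6. ])]
cover free edge sc
pen [490.3 244.9   6. ] [396.3 241.5   6. ]
pot lid [452.4 489.5  62. ]
pad top [array([513.6, 172.9,  50. ]), array([513.9, 100.9,  50. ])]
```

Run:
```python
from h import *
np.set_printoptions(precision=1,suppress=True)
t=lambda u,v,z:onz("top",u,v,z)
s=lambda u,v,z:onz("scene",u,v,z)
z4=lambda u,v,z:onz("scene",200+u/4,140+v/4,z)
print("scope base bottom",z4(75,200,0),z4(370,285,0),z4(490,215,0))
print("reagent bottom sc",s(400,165,0),s(312,122,0),s(466,140,0))
# reagent top height: same vertical line as corner (400,165)->(395,85)
b=s(400,165,0)
for z in (150,200,250,300): print(z,proj("scene",[b[0],b[1],z]),proj("top",[b[0],b[1],z]))
b=z4(370,285,0)
for z in (50,80,100,150): print(z,proj("scene",[b[0],b[1],z])-[200,140],proj("top",[b[0],b[1],z]))
from scipy.spatial.transform import Rotation as R
from rig import sense
q=sense()['ee_rot'];print(R.from_quat(np.r_[q[1:],q[0]]).as_matrix())
print("table front edge",t(250,240,0),s(300,205,0))
```

```text
scope base bottom [639.5 352.1  -0. ] [483.6 276.2   0. ] [496.8 183.4  -0. ]
reagent bottom sc [483.3 -49.7   0. ] [797.4 -53.6   0. ] [ 470.9 -296.5    0. ]
150 [410.7 104.3] [452.7 196.6]
200 [414.7  81.9] [465.4 192.2]
250 [418.9  58.3] [480.  187.2]
300 [423.3  33.3] [497.  181.4]
50 [93.4 49.8] [291.2 203. ]
80 [93.9 36.3] [292. 201.]
100 [94.3 27.1] [292.5 199.6]
150 [95.3  2.9] [294.  195.7]
[[-0.   0.9  0.4]
 [ 0.   0.4 -0.9]
 [-1.   0.  -0. ]]
table front edge [398.3 375.1   0. ] [492.  249.6  -0. ]
```

Run:
```python
import cv2
a=cv2.imread("pics/scene0.png"); cv2.imwrite("pics/scz2.png",cv2.resize(a[0:210,190:512],None,fx=2.4,fy=2.4,interpolation=cv2.INTER_CUBIC))
```

```text
(no output)
```

View pics/scz2.png

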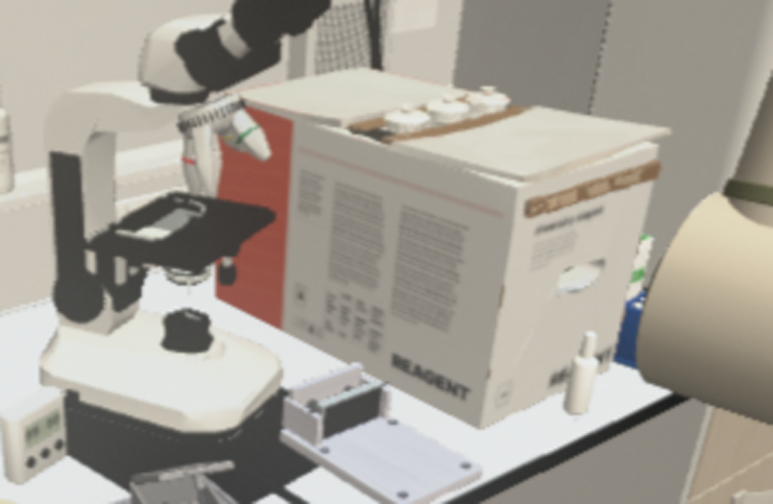

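```bash
cat >> h.py <<'E'
from rig import sense
from scipy.spatial.transform import Rotation as R
import sys
def rot(): q=sense()['ee_rot']; return R.from_quat(np.r_[q[1:],q[0]])
def goal(x,y,z,jawdeg):
    "tool-frame turn and shift (cm) from measured pose to TCP xyz, tool x down, jaw z at jawdeg in world"
    s=sense();r=rot();a=np.radians(jawdeg)
    X=np.array([0,0,-1.]);Z=np.array([np.cos(a),np.sin(a),0]);Y=np.cross(Z,X)
    t=R.from_matrix(np.c_[X,Y,Z])
    d=r.inv().apply(np.array([x,y,z])-s['eef_pos'])/10
    print("turn",np.round((r.inv()*t).as_rotvec(),3),"shift cm",np.round(d,2))
def st():
    s=sense();m=rot().as_matrix()
    print(round(s['time_s'],2),s['eef_pos'].round(1),"F",s['force'].round(1),"w",round(s['grip_width'],3),"jaw",np.degrees(np.arctan2(m[1,2],m[0,2])).round(2),"down",m[:,0].round(3),"j",s['joints'].round(2))
E
python3 - <<'E'
from h import *
st();goal(270,-200,231,-20)
# refine box edges: pixel contours for yaw check
E
```

```text
0.1 [ 188.7 -489.7  230.8] F [ 0.6 -0.8  0.4] w 1.002 jaw -68.93 down [-0.     0.001 -1.   ] j [-1.43  0.31  1.5   0.    1.33 -0.22]
turn [-0.854 -0.001 -0.001] shift cm [ 1.000e-02  1.800e+01 -2.411e+01]
```

```bash
python3 -m pendant '[[-0.17,0,0,0,3.6,-4.82,0.5],[-0.34,0,0,0,7.2,-9.64,0],[-0.51,0,0,0,10.8,-14.46,0],[-0.68,0,0,0,14.4,-19.28,0],[-0.85,0,0,0,18,-24.1,0]]'; python3 -c "
from h import *
st();goal(340,90,231,28)"
```

```text
time_s: 0.72
eef_pos: [270.1, -198.4, 231.1]
ee_rot: [0.696, 0.123, 0.696, -0.122]
force: [0.4, 0.0, -0.3]
grip_width: -0.001
0.72 [ 270.1 -198.4  231.1] F [ 0.4  0.  -0.3] w -0.001 jaw -19.95 down [ 0.  0. -1.] j [-0.99 -0.13  1.99  0.    1.28 -0.64]
turn [-0.837  0.    -0.   ] shift cm [ 2.000e-02  2.949e+01 -3.270e+00]
```

```bash
python3 -m pendant '[[-0.17,0,0,0,5.9,-0.65,0],[-0.34,0,0,0,11.8,-1.3,0],[-0.5,0,0,0,17.7,-1.95,0],[-0.67,0,0,0,23.6,-2.6,0],[-0.84,0,0,0,29.5,-3.25,0]]'; python3 -c "
from h import *
st();goal(462.4,351.1,200,75)"
```

```text
time_s: 1.35
eef_pos: [341.5, 89.8, 231.4]
ee_rot: [0.686, -0.173, 0.686, 0.172]
force: [2.0, -0.3, 0.6]
grip_width: -0.004
1.35 [341.5  89.8 231.4] F [ 2.  -0.3  0.6] w -0.004 jaw 28.23 down [ 0.001 -0.    -1.   ] j [-0.08 -0.08  1.95 -0.    1.28 -0.57]
turn [-0.816  0.     0.001] shift cm [ 3.14 17.3  23.01]
```

```bash
python3 -m pendant '[[-0.165,0,0,0.6,3.46,4.6,0],[-0.33,0,0,1.2,6.92,9.2,0],[-0.49,0,0,1.9,10.4,13.8,0],[-0.65,0,0,2.5,13.84,18.4,0],[-0.816,0,0,3.1,17.3,23,0]]'; python3 -c "
from h import *
import cv2
st();goal(462.4,351.1,110,75)
for n in ('scene','top'): cv2.imwrite(f'pics/{n}1.png',vision.capture(n)[:,:,::-1])
a=cv2.imread('pics/scene1.png');cv2.imwrite('pics/s1.png',cv2.resize(a[100:270,180:400],None,fx=3.5,fy=3.5,interpolation=cv2.INTER_CUBIC))"
```

```text
time_s: 1.98
eef_pos: [464.2, 350.2, 199.7]
ee_rot: [0.561, -0.43, 0.561, 0.43]
force: [0.8, -0.9, 0.1]
grip_width: -0.001
1.98 [464.2 350.2 199.7] F [ 0.8 -0.9  0.1] w -0.001 jaw 74.98 down [-0. -0. -1.] j [ 0.44  0.46  1.37 -0.    1.31 -0.86]
turn [-0. -0. -0.] shift cm [8.97 0.2  0.05]
```

View pics/s1.png

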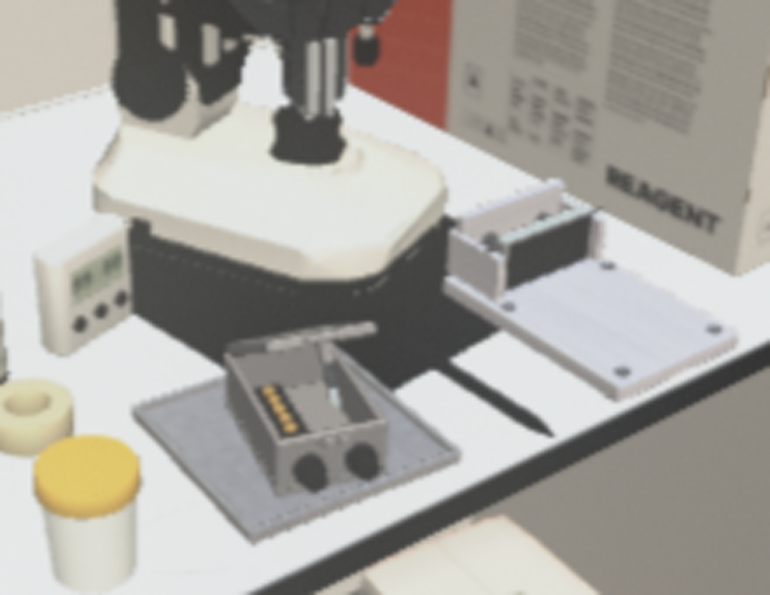

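```bash
python3 -c "
from h import *
print(proj('scene',[464.2,350.2,199.7]),proj('top',[464.2,350.2,199.7]))"
```

```text
[269.32590387 131.37195338] [257.81434101 200.99852065]
```

View pics/scene1.png

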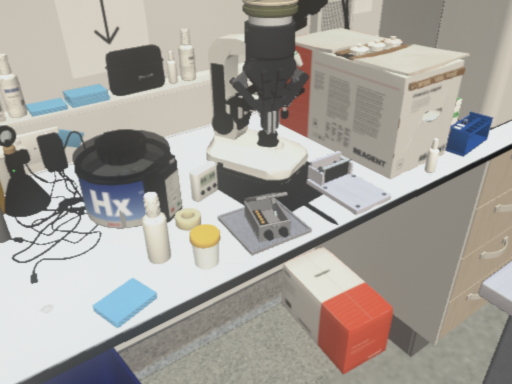

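View pics/top1.png

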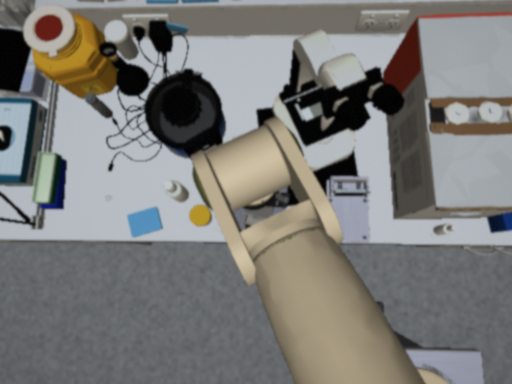

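```bash
python3 -m pendant '[[0,0,0,3,0.1,0,0],[0,0,0,6,0.2,0.05,0],[0,0,0,9,0.2,0.05,0],[0,0,0,10,0.2,0.05,0],[0,0,0,10,0.2,0.05,0]]'; python3 -m pendant '[[0,0,0,0.6,0,0,0],[0,0,0,1.2,0,0,0],[0,0,0,1.8,0,0,0],[0,0,0,2.4,0,0,0],[0,0,0,3,0,0,0]]'; python3 -c "
from h import *
import cv2
st()
a=vision.capture('scene')[:,:,::-1];cv2.imwrite('pics/s2.png',cv2.resize(a[100:270,180:400],None,fx=3.5,fy=3.5,interpolation=cv2.INTER_CUBIC))"
```

```text
time_s: 2.7
eef_pos: [462.1, 349.1, 100.5]
ee_rot: [0.562, -0.429, 0.563, 0.429]
force: [0.3, -0.1, 0.9]
grip_width: 0.003
time_s: 3.32
eef_pos: [462.4, 349.6, 70.8]
ee_rot: [0.563, -0.429, 0.562, 0.429]
force: [-1.2, 0.7, 5.8]
grip_width: -0.001
3.33 [462.4 349.6  70.8] F [-1.2  0.7  5.8] w -0.001 jaw 74.65 down [ 0.001  0.001 -1.   ] j [ 0.45  0.6   1.51  0.    1.03 -0.86]
```

View pics/s2.png

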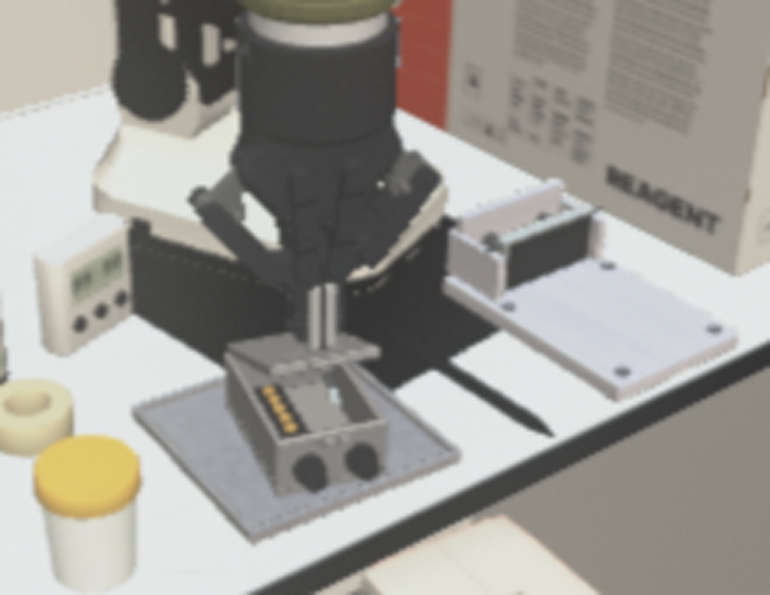

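```bash
python3 -m pendant '[[0,0,0,0.5,0,0,0],[0,0,0,1.0,0,0,0],[0,0,0,1.5,0,0,0],[0,0,0,2.0,0,0,0],[0,0,0,2.3,0,0,0]]'; python3 -c "
from h import *
import cv2
st()
a=vision.capture('scene')[:,:,::-1];cv2.imwrite('pics/s3.png',cv2.resize(a[100:270,180:400],None,fx=3.5,fy=3.5,interpolation=cv2.INTER_CUBIC))"
```

```text
time_s: 4.0
eef_pos: [462.0, 349.1, 46.7]
ee_rot: [0.562, -0.429, 0.563, 0.429]
force: [0.8, -0.6, -0.2]
grip_width: -0.001
4.0 [462.  349.1  46.7] F [ 0.8 -0.6 -0.2] w -0.001 jaw 74.65 down [-0.001 -0.    -1.   ] j [ 0.44  0.63  1.53 -0.    0.98 -0.86]
```

View pics/s3.png

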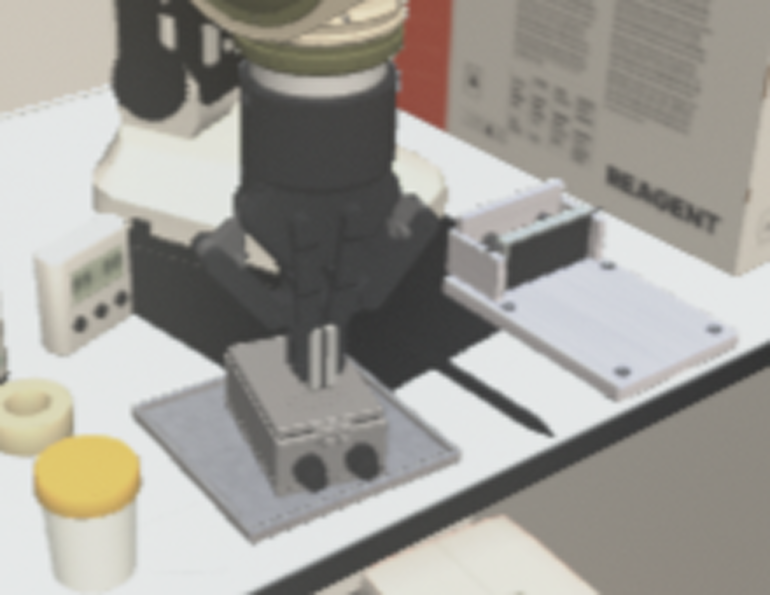

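```bash
python3 -m pendant '[[0,0,0,0,0,0,0],[0,0,0,-3,0,0,0],[0,0,0,-6.5,0,0,0.5],[0,0,0,-6.5,0,0,1],[0,0,0,-6.5,0,0,1]]'; python3 -c "
from h import *
import cv2
st()
a=vision.capture('scene')[:,:,::-1];cv2.imwrite('pics/s4raw.png',a);cv2.imwrite('pics/s4.png',cv2.resize(a[180:250,210:320],None,fx=7,fy=7,interpolation=cv2.INTER_CUBIC))"
```

```text
time_s: 4.68
eef_pos: [461.7, 349.1, 111.7]
ee_rot: [0.562, -0.429, 0.563, 0.429]
force: [-0.3, -0.0, -0.9]
grip_width: 0.632
4.67 [461.7 349.1 111.7] F [-0.3 -0.  -0.9] w 0.632 jaw 74.66 down [-0.001 -0.    -1.   ] j [ 0.45  0.54  1.48  0.    1.12 -0.86]
```

View pics/s4.png

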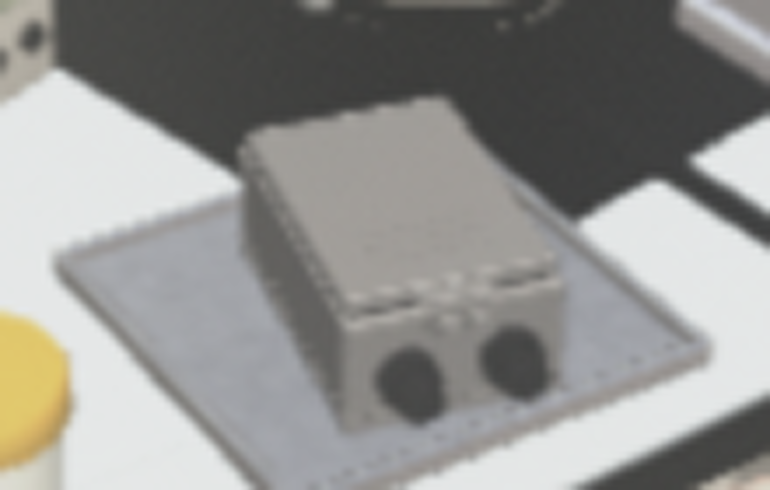

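```bash
python3 -c "
from h import *
P=[onz('scene',210+(u+.5)/7-.5,180+(v+.5)/7-.5,z)[:2] for u,v,z in [(247,137,46),(442,97,46),(553,262,46),(347,303,46),(342,432,6),(558,385,6)]]
tl,tr,br,bl,gl,gr=P
print(np.round(P,1))
print('cover mid',((tl+tr+br+bl)/4).round(1), 'len',np.linalg.norm((tl+tr-bl-br)/2),'wid',np.linalg.norm((tl+bl-tr-br)/2))
f=lambda v:np.degrees(np.arctan2(v[1],v[0]));print('x yaw',f(tl+tr-bl-br),'y yaw',f(tl+bl-tr-br)-90,f(gl-gr)-90,'gl mid',(gl+gr)/2)
"
```

```text
[[516.8 367. ]
 [501.8 312.3]
 [422.4 337.5]
 [438.9 390.1]
 [439.3 391.6]
 [422.1 334.7]]
cover mid [470.  351.7] len 82.22721132010992 wid 55.85700236244281
x yaw -17.05077527530827 y yaw -16.345546910506826 -16.852379963141487 gl mid [430.71384214 363.11966945]
```

```bash
python3 -c "
from h import *
goal(461,352.8,5,74)"
```

```text
turn [ 0.011 -0.001 -0.001] shift cm [10.64  0.15  0.36]
```

```bash
python3 -m pendant '[[0.01,0,0,0.5,0.15,0.35,1],[0.01,0,0,3,0.15,0.35,1],[0.01,0,0,5,0.15,0.35,1],[0.01,0,0,7,0.15,0.35,1],[0.01,0,0,8,0.15,0.35,1]]';  python3 -c "
from h import *
import cv2
st();goal(461,352.8,5,74)
a=vision.capture('scene')[:,:,::-1];cv2.imwrite('pics/s5.png',cv2.resize(a[150:260,200:330],None,fx=6,fy=5.4,interpolation=cv2.INTER_CUBIC))"
```

```text
time_s: 5.35
eef_pos: [460.8, 352.9, 30.5]
ee_rot: [0.564, -0.426, 0.565, 0.426]
force: [-0.3, 0.6, 0.4]
grip_width: 1.0
5.35 [460.8 352.9  30.5] F [-0.3  0.6  0.4] w 1.0 jaw 74.07 down [-0.002 -0.001 -1.   ] j [ 0.45  0.66  1.53  0.    0.95 -0.84]
turn [ 0.001 -0.002 -0.002] shift cm [ 2.55 -0.03  0.  ]
```

View pics/s5.png

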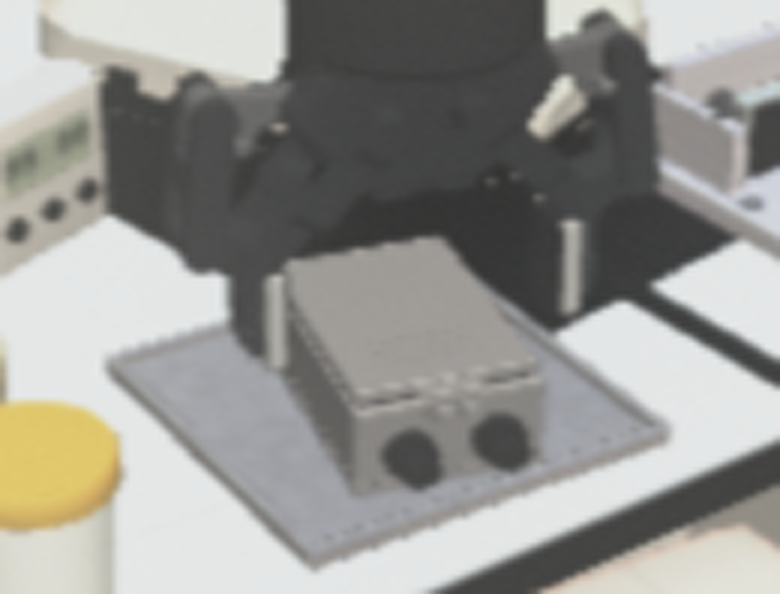

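```bash
python3 -m pendant '[[0,0,0,1,0,0,1],[0,0,0,2,0,0,1],[0,0,0,2.5,0,0,1],[0,0,0,2.5,0,0,0.8],[0,0,0,2.5,0,0,0.5]]' 40; python3 -m pendant '[[0,0,0,0,0,0,0.5],[0,0,0,0,0,0,0.5],[0,0,0,0,0,0,0.5],[0,0,0,0,0,0,0.5],[0,0,0,0,0,0,0.5]]' 40; python3 -c "
from h import *
import cv2
st()
a=vision.capture('scene')[:,:,::-1];cv2.imwrite('pics/s6.png',cv2.resize(a[150:260,200:330],None,fx=6,fy=5.4,interpolation=cv2.INTER_CUBIC))"
```

```text
time_s: 6.02
eef_pos: [461.8, 353.3, 7.8]
ee_rot: [0.565, -0.426, 0.564, 0.426]
force: [0.7, 0.5, -3.7]
grip_width: 0.696
time_s: 6.65
eef_pos: [461.8, 353.3, 7.7]
ee_rot: [0.565, -0.426, 0.564, 0.426]
force: [-0.5, 1.1, 5.7]
grip_width: 0.693
6.65 [461.8 353.3   7.7] F [-0.5  1.1  5.7] w 0.693 jaw 74.08 down [ 0.001  0.001 -1.   ] j [ 0.45  0.69  1.54  0.    0.91 -0.84]
```

View pics/s6.png

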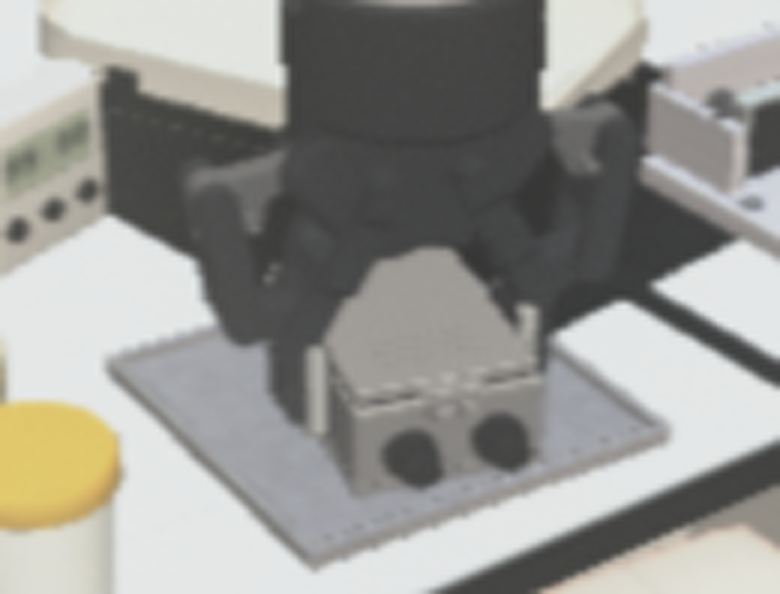

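```bash
python3 -m pendant '[[0,0,0,-0.8,0,0,0.5],[0,0,0,-1.6,0,0,0.5],[0,0,0,-3,0,0,0.5],[0,0,0,-5,0,0,0.5],[0,0,0,-5,0,0,0.5]]' 40; python3 -c "
from h import *
import cv2
st();goal(421,250,58,82);goal(421,136.7,58,89.6)
a=vision.capture('scene')[:,:,::-1];cv2.imwrite('pics/s7.png',cv2.resize(a[130:260,200:330],None,fx=5,fy=4.6,interpolation=cv2.INTER_CUBIC))"
```

```text
time_s: 7.32
eef_pos: [462.3, 353.4, 59.1]
ee_rot: [0.566, -0.426, 0.563, 0.426]
force: [-1.0, 1.0, -4.0]
grip_width: 0.699
7.33 [462.3 353.4  59.1] F [-1.  1. -4.] w 0.699 jaw 74.09 down [ 0.003  0.001 -1.   ] j [ 0.45  0.62  1.52 -0.    1.01 -0.84]
turn [-0.138  0.002  0.003] shift cm [  0.08   1.14 -11.08]
turn [-0.271  0.002  0.003] shift cm [  0.06  -1.97 -21.98]
```

View pics/s7.png

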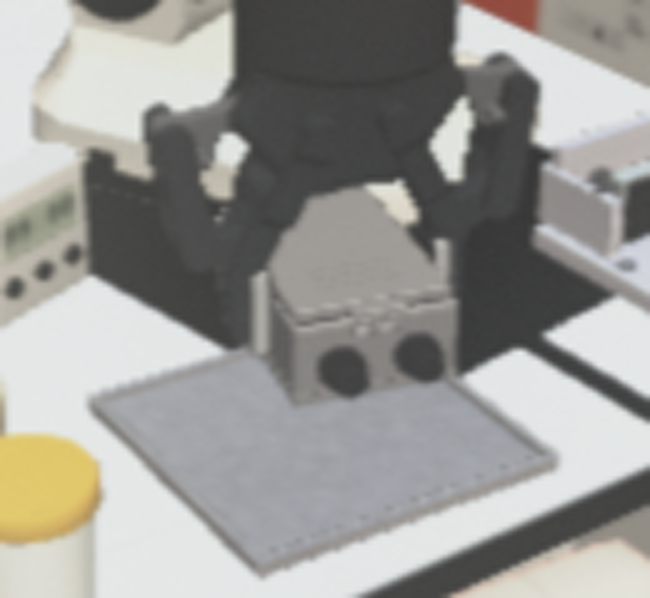

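```bash
python3 -m pendant '[[0,0,0,0,3.4,-4.4,0.5],[-0.07,0,0,0,3.6,-9.5,0.5],[-0.15,0,0,0,1.6,-14.8,0.5],[-0.22,0,0,0,-0.3,-20,0.5],[-0.271,0.002,0.003,0,-1.97,-22,0.5]]' 40; python3 -c "
from h import *
import cv2
st();goal(421,136.7,18,89.6)
a=vision.capture('scene')[:,:,::-1];cv2.imwrite('pics/s8.png',cv2.resize(a[100:230,270:410],None,fx=5,fy=4.6,interpolation=cv2.INTER_CUBIC))"
```

```text
time_s: 8.0
eef_pos: [419.5, 133.9, 56.9]
ee_rot: [0.5, -0.497, 0.503, 0.499]
force: [0.6, 0.5, -4.4]
grip_width: 0.695
8.0 [419.5 133.9  56.9] F [ 0.6  0.5 -4.4] w 0.695 jaw 89.6 down [-0.005 -0.002 -1.   ] j [ 0.04  0.37  1.94 -0.    0.83 -1.52]
turn [-0.    -0.002 -0.005] shift cm [ 3.88 -0.17  0.29]
```

View pics/s8.png

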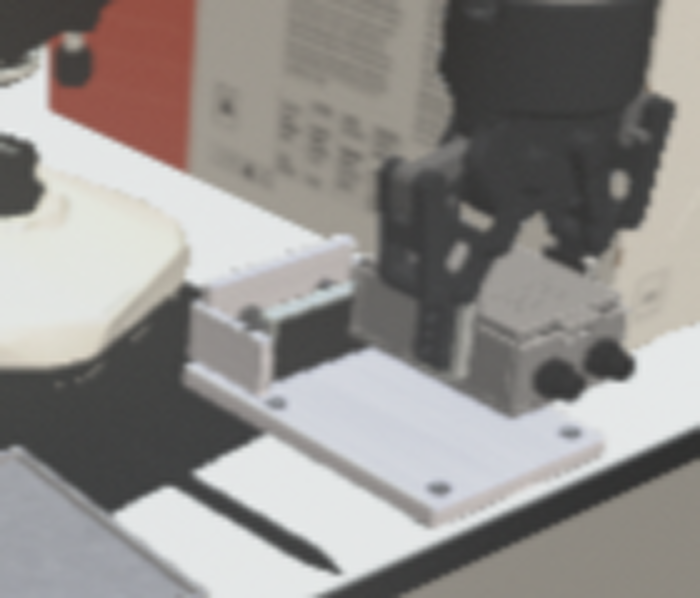

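```bash
python3 -m pendant '[[0,0,0,0.5,0,0,0.5],[0,0,0,1.5,0,0.1,0.5],[0,0,0,2.5,0,0.1,0.5],[0,0,0,3.2,0,0.1,0.5],[0,0,0,3.2,0,0.1,0.5]]' 40; python3 -c "
from h import *
import cv2
st();goal(421,136.7,16,89.6)
for n in ('scene','top'): cv2.imwrite(f'pics/{n}9.png',vision.capture(n)[:,:,::-1])
a=cv2.imread('pics/scene9.png');cv2.imwrite('pics/s9.png',cv2.resize(a[130:230,290:400],None,fx=7,fy=6,interpolation=cv2.INTER_CUBIC))
a=cv2.imread('pics/top9.png');cv2.imwrite('pics/t9.png',cv2.resize(a[160:260,290:410],None,fx=6,fy=6,interpolation=cv2.INTER_CUBIC))"
```

```text
time_s: 8.68
eef_pos: [419.6, 137.2, 24.7]
ee_rot: [0.5, -0.498, 0.503, 0.499]
force: [-0.1, 1.0, -4.1]
grip_width: 0.697
8.68 [419.6 137.2  24.7] F [-0.1  1.  -4.1] w 0.697 jaw 89.63 down [-0.005 -0.002 -1.   ] j [ 0.05  0.44  1.96 -0.    0.75 -1.51]
turn [ 0.001 -0.002 -0.005] shift cm [ 0.87 -0.14 -0.05]
```

View pics/s9.png

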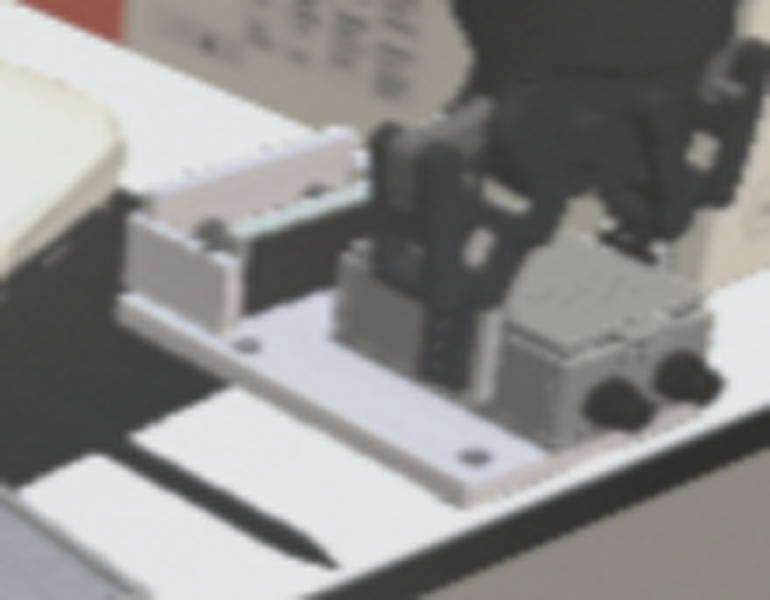

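View pics/t9.png

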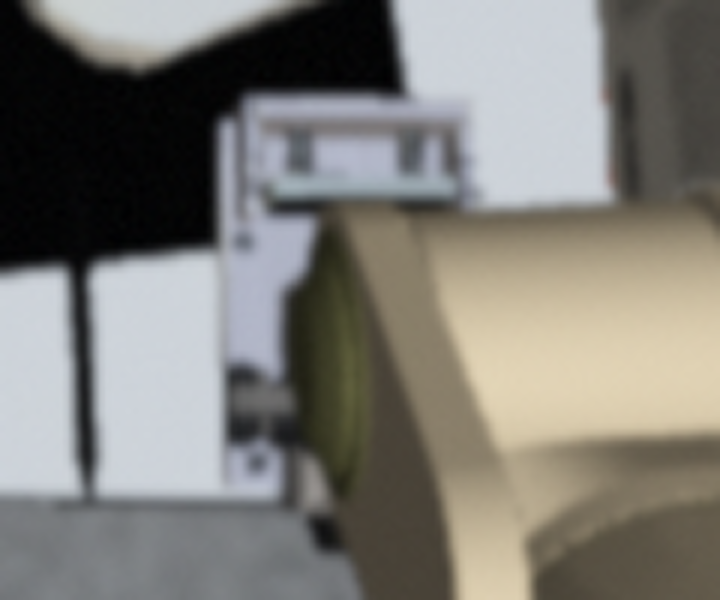

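```bash
python3 -c "
from h import *
g=lambda u,v,z:onz('scene',290+(u+.5)/7-.5,130+(v+.5)/6-.5,z).round(1)
z=23
print('gland left bottom',g(548,446,z),'face left bottom',g(335,343,z),'gland left top',g(560,357,z+40))
print('fixture holes',g(247,345,14),g(475,457,14),'cover right gland',g(708,303,z+40),'face left top z57',g(343,248,57))
"
```

```text
gland left bottom [390.9 164.1  23. ] face left bottom [472.5 166.3  23. ] gland left top [384.8 173.   63. ]
fixture holes [497.5 177.4  14. ] [407.3 174.4  14. ] cover right gland [383.6 114.7  63. ] face left top z57 [477.3 162.4  57. ]
```

```bash
python3 -m pendant '[[0,-0.002,-0.005,0.3,0,-0.03,0.5],[0,-0.002,-0.005,0.6,0,-0.03,0.5],[0,-0.002,-0.005,0.75,0,-0.03,0.5],[0,-0.002,-0.005,0.8,0,-0.03,0.5],[0,-0.002,-0.005,0.8,0,-0.03,0.5]]' 40; python3 -c "
from h import *
st()"
```

```text
time_s: 9.4
eef_pos: [420.1, 136.7, 17.3]
ee_rot: [0.502, -0.499, 0.501, 0.498]
force: [0.5, -0.0, -4.4]
grip_width: 0.698
9.4 [420.1 136.7  17.3] F [ 0.5 -0.  -4.4] w 0.698 jaw 89.61 down [ 0.002  0.    -1.   ] j [ 0.05  0.45  1.97  0.    0.72 -1.52]
```

```bash
python3 -m pendant '[[0,0,0,0.05,0,0,0.5],[0,0,0,0.1,0,0,0.5],[0,0,0,0.15,0,0,0.5],[0,0,0,0.15,0,0,0.5],[0,0,0,0.15,0,0,0.5]]' 40; python3 -c "
from h import *
st()"
```

```text
time_s: 10.02
eef_pos: [420.0, 136.7, 15.8]
ee_rot: [0.502, -0.499, 0.501, 0.498]
force: [0.5, -0.2, -3.9]
grip_width: 0.696
10.03 [420.  136.7  15.8] F [ 0.5 -0.2 -3.9] w 0.696 jaw 89.61 down [ 0.002  0.    -1.   ] j [ 0.05  0.45  1.97  0.    0.72 -1.52]
```

```bash
python3 -m pendant '[[0,0,0,0.03,0,0,0.5],[0,0,0,0.06,0,0,0.5],[0,0,0,0.1,0,0,0.5],[0,0,0,0.1,0,0,0.5],[0,0,0,0.1,0,0,0.5]]' 40; python3 -c "
from h import *
st()"
```

```text
time_s: 10.65
eef_pos: [420.1, 136.7, 15.7]
ee_rot: [0.502, -0.499, 0.501, 0.498]
force: [-5.9, -1.1, 12.7]
grip_width: 0.698
10.65 [420.1 136.7  15.7] F [-5.9 -1.1 12.7] w 0.698 jaw 89.62 down [ 0.002  0.    -1.   ] j [ 0.05  0.45  1.97  0.    0.72 -1.52]
```

```bash
python3 -m pendant '[[0,0,0,-0.07,0,0,0.5],[0,0,0,-0.07,-0.5,0,0.5],[0,0,0,-0.07,-1,0,0.5],[0,0,0,-0.07,-1.5,0,0.5],[0,0,0,-0.07,-2,0,0.5]]' 40; python3 -c "
from h import *
st()"
```

```text
time_s: 11.28
eef_pos: [439.1, 136.7, 15.7]
ee_rot: [0.501, -0.498, 0.502, 0.499]
force: [-9.3, 0.7, 9.7]
grip_width: 0.698
11.28 [439.1 136.7  15.7] F [-9.3  0.7  9.7] w 0.698 jaw 89.63 down [-0.001  0.    -1.   ] j [ 0.05  0.48  1.91  0.    0.75 -1.52]
```

```bash
python3 -m pendant '[[0,0,0,-0.05,0,0,0.5],[0,0,0,-0.05,0,0,0.5],[0,0,0,-0.05,0,0,0.5],[0,0,0,-0.05,0,0,0.5],[0,0,0,-0.05,0,0,0.5]]' 40; python3 -c "
from h import *
st()
import cv2
a=vision.capture('scene')[:,:,::-1];cv2.imwrite('pics/s10.png',cv2.resize(a[130:230,290:400],None,fx=7,fy=6,interpolation=cv2.INTER_CUBIC))"
```

```text
time_s: 11.9
eef_pos: [440.0, 136.6, 16.0]
ee_rot: [0.502, -0.499, 0.501, 0.498]
force: [0.2, -0.2, -4.2]
grip_width: 0.695
11.9 [440.  136.6  16. ] F [ 0.2 -0.2 -4.2] w 0.695 jaw 89.61 down [ 0.002  0.    -1.   ] j [ 0.05  0.48  1.91  0.    0.74 -1.52]
```

View pics/s10.png

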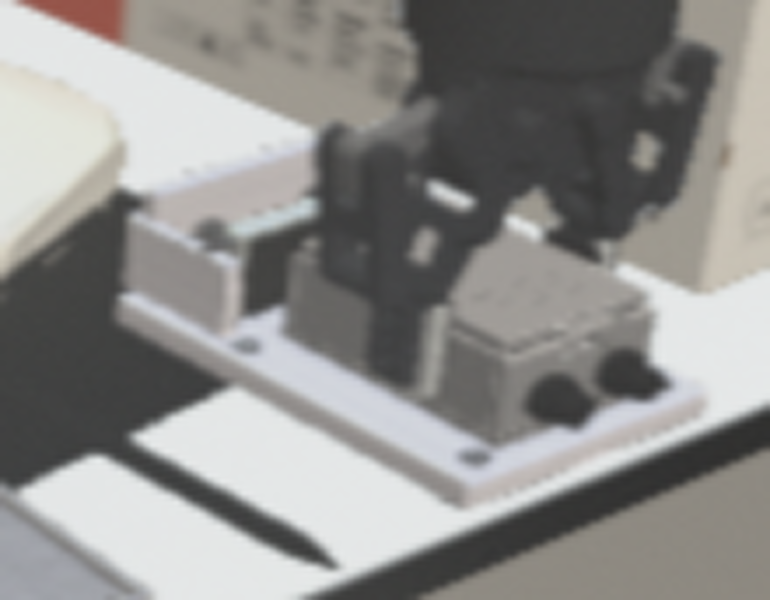

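```bash
python3 -m pendant '[[0,0,0,0,-0.2,0,0.5],[0,0,0,0,-0.4,0,0.5],[0,0,0,0,-0.6,0,0.5],[0,0,0,0,-0.8,0,0.5],[0,0,0,0,-0.8,0,0.5]]' 40; python3 -c "
from h import *
st()"
```

```text
time_s: 12.58
eef_pos: [448.2, 136.5, 16.0]
ee_rot: [0.502, -0.499, 0.501, 0.498]
force: [0.2, -1.0, -4.9]
grip_width: 0.693
12.57 [448.2 136.5  16. ] F [ 0.2 -1.  -4.9] w 0.693 jaw 89.61 down [ 0.002  0.    -1.   ] j [ 0.04  0.5   1.89  0.    0.75 -1.52]
```

```bash
python3 -m pendant '[[0,0,0,0,-0.1,0,0.5],[0,0,0,0,-0.2,0,0.5],[0,0,0,0,-0.3,0,0.5],[0,0,0,0,-0.4,0,0.5],[0,0,0,0,-0.4,0,0.5]]' 40; python3 -c "
from h import *
st()"
```

```text
time_s: 13.2
eef_pos: [452.0, 136.5, 16.0]
ee_rot: [0.502, -0.499, 0.501, 0.498]
force: [-0.9, -0.2, -3.8]
grip_width: 0.699
13.2 [452.  136.5  16. ] F [-0.9 -0.2 -3.8] w 0.699 jaw 89.62 down [ 0.002  0.    -1.   ] j [ 0.04  0.5   1.88  0.    0.76 -1.52]
```

```bash
python3 -m pendant '[[0,0,0,0,-0.1,0,0.5],[0,0,0,0,-0.2,0,0.5],[0,0,0,0,-0.3,0,0.5],[0,0,0,0,-0.4,0,0.5],[0,0,0,0,-0.4,0,0.5]]' 40; python3 -c "
from h import *
st()
import cv2
a=vision.capture('scene')[:,:,::-1];cv2.imwrite('pics/s11.png',cv2.resize(a[130:230,290:400],None,fx=7,fy=6,interpolation=cv2.INTER_CUBIC))"
```

```text
time_s: 13.82
eef_pos: [455.8, 136.5, 16.0]
ee_rot: [0.502, -0.498, 0.501, 0.498]
force: [-4.7, -0.4, -2.3]
grip_width: 0.696
13.82 [455.8 136.5  16. ] F [-4.7 -0.4 -2.3] w 0.696 jaw 89.61 down [ 0.001  0.    -1.   ] j [ 0.04  0.51  1.87  0.    0.77 -1.52]
```

View pics/s11.png

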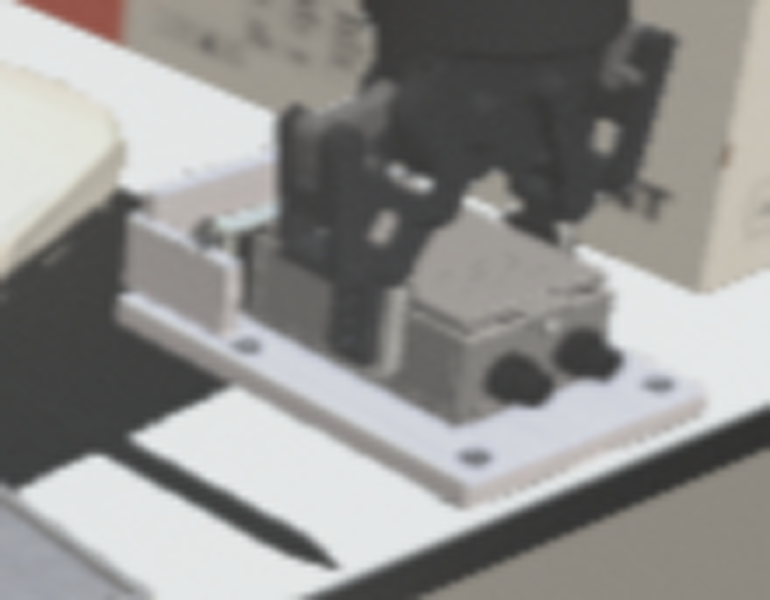

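```bash
python3 -m pendant '[[0,0,0,0,-0.13,0,0.5],[0,0,0,0,-0.26,0,0.5],[0,0,0,0,-0.4,0,0.5],[0,0,0,0,-0.52,0,0.5],[0,0,0,0,-0.52,0,0.5]]' 40; python3 -c "
from h import *
st()"
```

```text
time_s: 14.5
eef_pos: [460.2, 136.4, 15.9]
ee_rot: [0.501, -0.498, 0.502, 0.499]
force: [-8.9, -1.3, 0.9]
grip_width: 0.694
14.5 [460.2 136.4  15.9] F [-8.9 -1.3  0.9] w 0.694 jaw 89.63 down [-0.001  0.    -1.   ] j [ 0.04  0.52  1.85  0.    0.77 -1.52]
```

```bash
python3 -m pendant '[[0,0,0,0,-0.05,0,0.5],[0,0,0,0,-0.1,0,0.5],[0,0,0,0,-0.12,0,0.5],[0,0,0,0,-0.12,0,0.5],[0,0,0,0,-0.12,0,0.5]]' 40; python3 -m pendant '[[0,0,0,0,0,0,0.5],[0,0,0,0,0,0,0.5],[0,0,0,0,0,0,0.5],[0,0,0,0,0,0,0.5],[0,0,0,0,0,0,0.5]]';python3 -c "
from h import *
st()
import cv2
for n in ('scene','top'): cv2.imwrite(f'pics/{n}12.png',vision.capture(n)[:,:,::-1])
a=cv2.imread('pics/scene12.png');cv2.imwrite('pics/s12.png',cv2.resize(a[130:230,290:400],None,fx=7,fy=6,interpolation=cv2.INTER_CUBIC))
a=cv2.imread('pics/top12.png');cv2.imwrite('pics/t12.png',cv2.resize(a[165:215,310:390],None,fx=9,fy=9,interpolation=cv2.INTER_CUBIC))"
```

```text
time_s: 15.12
eef_pos: [461.1, 136.4, 15.9]
ee_rot: [0.501, -0.498, 0.502, 0.499]
force: [-10.7, -1.1, 2.7]
grip_width: 0.695
time_s: 15.75
eef_pos: [461.1, 136.4, 15.9]
ee_rot: [0.501, -0.498, 0.502, 0.499]
force: [-10.4, -0.5, 1.4]
grip_width: 0.698
15.75 [461.1 136.4  15.9] F [-10.4  -0.5   1.4] w 0.698 jaw 89.64 down [-0.001  0.    -1.   ] j [ 0.04  0.52  1.85  0.    0.78 -1.52]
```

View pics/s12.png

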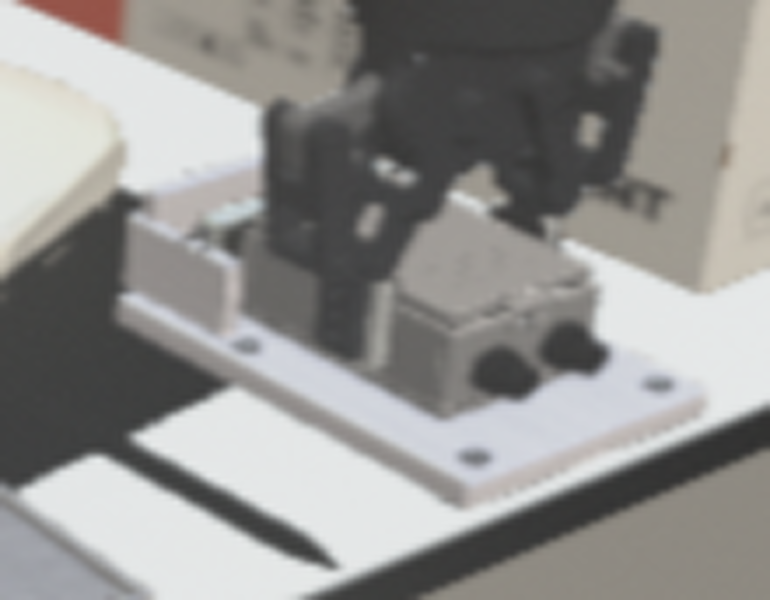

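View pics/t12.png

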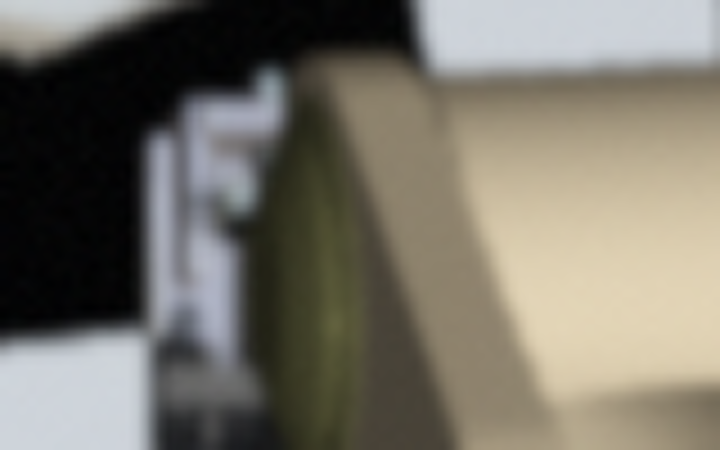

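```bash
for i in 1 2 3 4 5 6; do python3 -m pendant '[[0,0,0,0,0,0,0.5],[0,0,0,0,0,0,0.5],[0,0,0,0,0,0,0.5],[0,0,0,0,0,0,0.5],[0,0,0,0,0,0,0.5]]' | grep -E 'time|force'; done; python3 -c "
from h import *
st()
g=lambda u,v,z:onz('scene',290+(u+.5)/7-.5,130+(v+.5)/6-.5,z).round(1)
print('gland left bottom',g(442,415,14),'face left bottom',g(243,318,14),'gland left cover',g(455,330,50),'right',g(595,278,50))
import cv2
a=vision.capture('scene')[:,:,::-1];cv2.imwrite('pics/s13.png',cv2.resize(a[100:260,190:400],None,fx=3.7,fy=3.7,interpolation=cv2.INTER_CUBIC))"
```

```text
time_s: 16.48
force: [-10.3, -1.9, 2.3]
time_s: 17.1
force: [-10.6, -1.6, 2.4]
time_s: 17.73
force: [-10.4, -1.8, 1.6]
time_s: 18.35
force: [-10.9, -1.3, 2.1]
time_s: 18.98
force: [-10.7, -1.3, 2.3]
time_s: 19.6
force: [-10.5, -1.2, 1.3]
19.6 [461.1 136.4  15.9] F [-10.5  -1.2   1.3] w 0.699 jaw 89.64 down [-0.001  0.    -1.   ] j [ 0.04  0.52  1.85  0.    0.78 -1.52]
gland left bottom [430.8 163.3  14. ] face left bottom [511.9 165.7  14. ] gland left cover [427.6 166.7  50. ] right [427.7 109.   50. ]
```

View pics/s13.png

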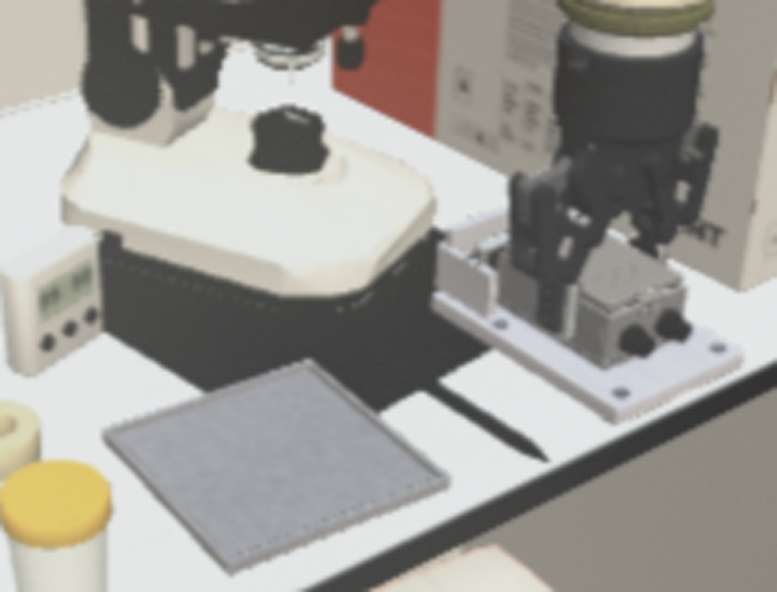

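```bash
python3 -c "
from rig import job
job.finish_job()
from h import *
st()"
```

```text
the job is handed in; nothing more can be done
the job is handed in; nothing more can be done
```

The job is handed in, and the arm is still holding the box against the stop at about 10 N for you to screw it on. No verdict was reported.

- **Cover:** I pressed it down with the closed fingertips while the box stood in its tray. The push peaked at about 6 N in the readings. The picture afterwards showed it shut.
- **Placing:** I gripped the box by its side walls at 40 N, carried it clear of the pen and microscope, turned it square and set it on the bed. It briefly touched the bed with about 17 N; I eased off and then moved up to the stop.
- **Pressing:** The wrist force read 10.3 to 10.9 N along the pressing direction, steady for the last 4 s or more before hand-in at about 19.6 s. The stop moved about 9.5 mm, reckoned from arm travel after first contact, which matches that force. Up to about 2 N of the reading could be friction on the bed.
- **Position:** The box is centred within about 2 mm by camera, and the gripper is upright.
- **Bystanders:** The pen, pot and roll looked unmoved in the last picture. The white bottle was outside that crop, and the arm never went near it.

**Not confirmed:**
- The pointers and scribed lines were too small or hidden to read in the pictures, so the stop travel rests on force and arm position only.
- One rough sighting along the box's lower left edge suggested a yaw of 0.03 rad, while the gripper angle and the measured fixture direction agreed to within 0.01 rad. Both are inside the 0.07 rad limit.

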